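# Seat the taper plug in the empty valve body

## Task

Put the loose taper plug that leans in the wooden rest into the empty plug-valve body: stand it upright, small end down, and lower it into the tapered bore in the gripper (do not drop it in from above) until it sits fully home, then let go. Leave the loose fittings and the wrench on the bench where they are.

Things in the scene. Friction and masses are not known exactly. Their poses are not given: they have to be found in the camera images.
- plug_mid (a point): Loose steel taper plug, 125 mm long, 0.6 kg, leaning 35 degrees in the rest, stem up, y level. Point: on its axis, half-way up. z: from small end to stem; x, y square to the stem's flats. From the small end: taper 65 mm long (26 to 52 mm diameter), collar 44 mm diameter and 8 mm high, square stem 24 x 24 x 52 mm (10.5 to 62.5 mm above this point), the place to grip.
- bore_mouth (a point): Centre of the round mouth of the empty valve's tapered bore, 87 mm above the bench, z up. 48 mm diameter here, narrowing to 26 mm at 55 mm down, like the plug. Plug home: small end 55 mm below the mouth, plug_mid 7.5 mm above it, any turn about z. An off-centre plug touches high on one side; let go or pressed lightly, it slides home.
- valve: The empty valve, a grey painted casting fixed to the bench. Round upright barrel 76 mm across on a 90 x 110 mm foot, open at the top, a hexagonal pipe end on each side along its y axis (160 mm over both). Origin: centre of the foot's underside.
- rest: Wooden rest that holds the plug, fixed to the bench: 130 x 90 mm base, two sloping boards as a V trough and a stop under the plug's small end; open above. Origin: centre of the base's underside. The stem leans to its -x side. The plug comes out along its own axis.
- full_valve: A second valve body of the same make and size, fixed to the bench, that already has its plug seated in it (square stem standing up to 157 mm above the bench). Not part of the job. Origin: centre of the foot's underside.
- tee: Loose galvanised pipe tee, 96 mm long, 75 mm high. Leave it alone. Origin: its underside.
- elbow: Loose galvanised pipe elbow lying flat, about 80 x 75 mm, 52 mm high. Leave it alone. Origin: its underside.
- nipple: Loose steel pipe nipple standing on end, 48 mm in diameter, 80 mm high. Leave it alone. Origin: centre of its underside.
- coupling: Loose galvanised pipe coupling standing on end, 60 mm in diameter, 45 mm high. Leave it alone. Origin: centre of its underside.
- cap: Loose galvanised pipe plug with a square head, 60 mm in diameter, 36 mm high. Leave it alone. Origin: centre of its underside.
- reducer: Loose galvanised bell reducer, 72 mm in diameter at the foot, 56 mm high. Leave it alone. Origin: centre of its underside.
- wrench: Loose wrench, 200 mm long, lying flat at the far side of the bench. Leave it alone. Origin: its underside.
Not all that is in view belongs to the job. Leave any green look-alike of the valve alone.

How it is judged (in metres and radians):
On the way, in this order (a step that is already met when the one before it is completed fails the run):
1. the plug has been lifted clear of the rest (distance of plug_mid from where it was at the start of the episode above 0.05 m and height (world z) of plug_mid above 0.13 m), for 0.1 s.
2. the plug, held in the fingers, is well down in the empty bore (within 25 mm of home) (z of plug_mid in the frame of bore_mouth below 0.0325 m and horizontal distance between plug_mid and bore_mouth below 0.015 m and angle between plug_mid's own z axis and vertical below 0.3 rad and contact force between the fingers and plug above 1 N), for 0.1 s.
At the end, for the whole second after the job is handed in: The plug stands upright (within 3.4 degrees) in the empty valve body's bore, within 5 mm of fully home on its taper and 5 mm of the bore's axis, released and at rest (z of plug_mid in the frame of bore_mouth between 0.001 and 0.0125 m and horizontal distance between plug_mid and bore_mouth below 0.005 m and angle between plug_mid's own z axis and vertical below 0.06 rad and linear speed of plug below 0.01 m/s); the robot touches nothing.
It fails at once if a loose fitting or the wrench was moved by more than 40 mm (distance of any of tee, elbow, nipple, coupling, cap, reducer, wrench from where it was at the start of the episode above 0.04 m).
It also fails if it takes over 54 s, if anything falls off the work surface, if the arm or the gripper's body presses on something with over 40 N, if the wrist force passes 120 N, or if a joint passes its speed limit or range.

## Robot

A 6-joint arm with a two-finger parallel gripper is mounted at the origin on the work surface. World frame = base frame: x ahead of the robot, y to its left, z up, the work surface at z = 0. Lengths are in mm, angles in rad, forces in N, time in s.
With the tool pointing down it reaches from about 350 to 775 mm from the base axis. Payload 7.3 kg.
Tool frame: the origin (TCP) lies at the very end of the fingers, on their centre line; the grasp point (between the pads) lies 19 mm behind it; x points along the fingers, y is the direction in which the jaws open and shut, and the axes are right-handed (so a half turn about x gives the same grasp; the last joint's range is limited). The gripper opens to 92 mm and grips with 3 to 60 N. Pads are 19 mm wide; open, the fingers measure 130 mm over their backs; the gripper's body (75 mm by 190 mm) begins 47 mm behind the grasp point.
Start: joints at [-0.146, 0.342, 1.524, -0, 1.275, -0.146], TCP at [525.019, 0.019, 226.741] pointing down, gripper open.
Joint ranges: [-2.53, 2.53], [-0.77, 2.02], [0.04, 2.7], [-1, 4.14], [0.28, 2.66], [-3.11, 3.11]. Speed limits (rad/s): [2.57, 2.57, 3.14, 3.14, 3.14, 3.14].

## Interface

Orientations are given as [roll, pitch, yaw] about the fixed x, y, z axes, in that order (R = Rz(yaw) Ry(pitch) Rx(roll)).
In Python, from plant import sensors, capture, bot gives the robot as it stands.
- The arm moves only by the shell command python3 -m crank 'ROWS' [OPENING]. ROWS is JSON, a list of rows, each an object of numbers: "dx", "dy", "dz": the shift along the tool's x, y, z in cm; "spin": the turn about the tool's x in rad. A call has 1 to 20 rows; each row is the pose to reach, as a shift and turn from the pose commanded when the call began, along the tool's axes at that moment; what a row does not reach only later rows make up. A row lasts 1/12 s, in which the tool goes at most 41.7 mm and 7.16 degrees, less where a joint would pass 70% of its speed; a pose out of reach is approached as far as the arm can. A call with a gripper value outside its range is refused whole. OPENING is the opening in per cent of the stroke, from 0 (shut) to 100 (fully open), set as the call begins (- or left out, the last holds). The fingers move at their own pace and stop on an object; the grip force is fixed at half the most. Time passes only in rows, so rows that repeat a pose let the fingers close. It gives the time, the measured TCP pose, the force and the opening at its end, in the units of the state.
- sensors.get_obs(): the state, without advancing time (a new reading comes with each control period).
- capture(name): name is "scene" or "side" or "wrist"; returns a dict with "frame" (400x640x3 uint8, blue, green, red), "vfov" (degrees; the focal length in pixels is half the picture's height over the tangent of half this angle, whatever the lens; pixels are square), "cx", "cy" (the principal point, pixels), "view" (4x4, takes a point from world to camera coordinates); the wrist camera has in their place "mount" (4x4, takes a point from camera to tool coordinates, whose origin is the TCP and whose axes are the tool frame's). Camera axes: x right, y down, z forward; pixel columns grow to the right and rows downward; lengths in mm; the calibration is good to about 2 mm. A picture is of the moment at which its call begins: read the wrist's pose just before it. There is no depth.
- bot.close_job(): hands the job in, once; it reports no verdict.
The state is a dict: "time": time; "joint_positions": joint angles; "dq": joint speeds; "tau": joint torques, N m; "tool_pos": TCP position; "tcp_rot": TCP orientation; "contact_force": force on the tool from outside, world axes, zero at the start; "moment": the same for the moment, N m; "grip_width": finger opening in mm.
Only numpy, scipy, OpenCV 4.12 (cv2) and the standard library are available. Lean on these libraries where they do the work, as an engineer would, in place of code of your own. Each camera call takes 0.05 s, during which the arm holds its last target.

## Working session

There is one attempt and no reset: what is moved stays moved. The work goes in short steps, Python scripts to look and compute and a shell command to move; the robot and the scene stay as the last step left them, time stands still between calls to the robot, and variables do not carry over. Pictures are saved under pics/ and viewed, and the job is handed in when it is done.

```bash
ls; mkdir -p pics
python3 - <<'E'
from plant import sensors, capture, bot
import cv2,numpy as np
print(sensors.get_obs())
for n in ["scene","side","wrist"]:
    c=capture(n); cv2.imwrite(f"pics/{n}0.png",c["frame"])
    print(n,{k:(np.round(v,4).tolist() if k!="frame" else 0) for k,v in c.items()})
E
```

```text
pics
{'time': 0.0, 'joint_positions': array([-1.45993325e-01,  3.42736181e-01,  1.52502936e+00,  1.96142544e-06,
        1.27538924e+00, -1.46010728e-01]), 'dq': array([-0.00097143, -0.00065506, -0.00060638, -0.00050684,  0.00202855,
       -0.0010274 ]), 'tau': array([ 7.61924657e-04, -4.31245601e+01, -2.44219762e+01,  7.17750052e-02,
        5.59406646e-02, -1.04314388e-04]), 'tool_pos': array([5.24589741e+02, 8.66904795e-02, 2.26033671e+02]), 'tcp_rot': array([-1.71800771,  1.5692342 ,  2.9943981 ]), 'contact_force': array([-0.49317694,  0.50445345, -0.04956164]), 'moment': array([ 0.01527328,  0.00797288, -0.01600392]), 'grip_width': 91.48481582257924}
scene {'frame': 0, 'vfov': 50.424, 'cx': 318.0082, 'cy': 196.5214, 'view': [[-0.8055, 0.5926, 0.008, 433.9193], [0.4072, 0.5632, -0.719, -210.95], [-0.4306, -0.5759, -0.695, 1519.7259], [0.0, 0.0, 0.0, 1.0]]}
side {'frame': 0, 'vfov': 43.9599, 'cx': 324.1542, 'cy': 204.6677, 'view': [[-0.9838, -0.1791, 0.0113, 593.8187], [-0.1043, 0.5193, -0.8482, 97.7391], [0.146, -0.8356, -0.5296, 1202.264], [0.0, 0.0, 0.0, 1.0]]}
wrist {'frame': 0, 'vfov': 62.2483, 'cx': 317.6344, 'cy': 201.4816, 'mount': [[-0.0004, -0.2728, 0.9621, -157.7871], [1.0, -0.0002, 0.0003, -0.0508], [0.0001, 0.9621, 0.2728, -73.0229], [0.0, 0.0, 0.0, 1.0]]}
```

View pics/scene0.png

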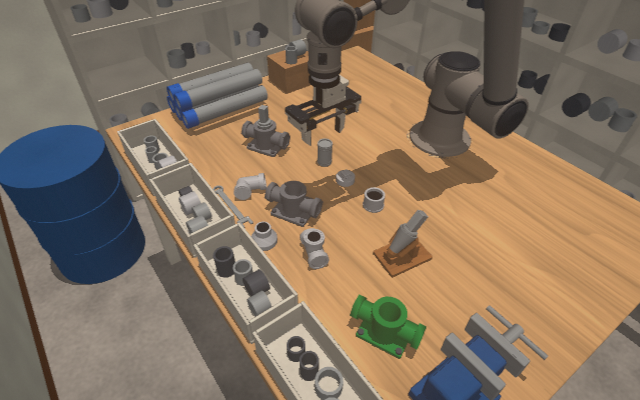

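View pics/side0.png

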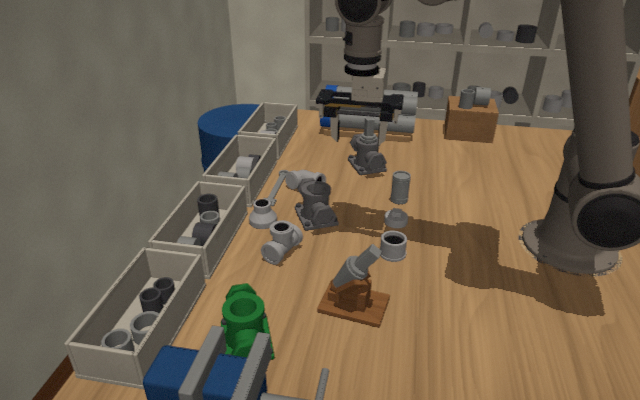

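View pics/wrist0.png

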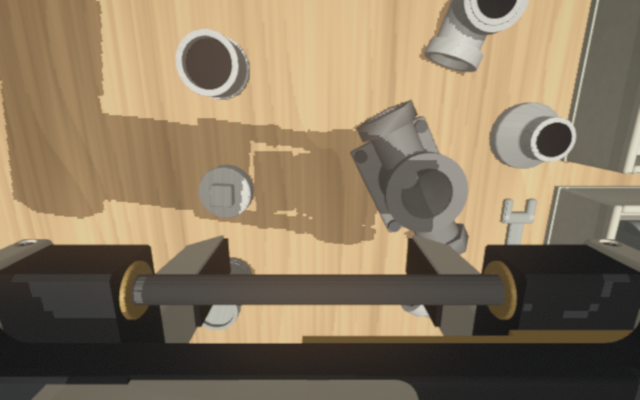

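```bash
cat > h.py <<'E'
import numpy as np,cv2
from scipy.spatial.transform import Rotation as R
def tool(o):
    T=np.eye(4);T[:3,:3]=R.from_euler('xyz',o['tcp_rot']).as_matrix();T[:3,3]=o['tool_pos'];return T
def cam2world(c,T=None):
    return np.linalg.inv(c['view']) if 'view' in c else T@c['mount']
def f(c): return 200/np.tan(np.radians(c['vfov'])/2)
def ray(c,M,u,v):
    d=np.array([(u-c['cx'])/f(c),(v-c['cy'])/f(c),1.]);d=M[:3,:3]@d
    return M[:3,3],d/np.linalg.norm(d)
def onz(c,M,u,v,z):
    o,d=ray(c,M,u,v);return o+d*(z-o[2])/d[2]
def proj(c,M,P):
    p=np.linalg.inv(M)@np.append(P,1);return np.array([c['cx']+f(c)*p[0]/p[2],c['cy']+f(c)*p[1]/p[2]])
def tri(rs):
    A=np.zeros((3,3));b=np.zeros(3)
    for o,d in rs:
        P=np.eye(3)-np.outer(d,d);A+=P;b+=P@o
    x=np.linalg.solve(A,b);return x,[np.linalg.norm((np.eye(3)-np.outer(d,d))@(x-o)) for o,d in rs]
E
python3 - <<'E'
from h import *
from plant import sensors,capture
import pickle
o=sensors.get_obs();T=tool(o);print(T.round(3))
cs={n:capture(n) for n in["scene","side","wrist"]}
pickle.dump((o,cs),open('c0.pkl','wb'))
def crop(n,x,y,w,h,s,name): cv2.imwrite(f'pics/{name}.png',cv2.resize(cs[n]['frame'][y:y+h,x:x+w],None,fx=s,fy=s,interpolation=cv2.INTER_CUBIC))
crop('scene',250,160,200,125,4,'sc1');crop('side',290,170,130,160,3.7,'si1')
for n,p in dict(scene=[(292,187),(420,214),(263,108)],side=[(316,188),(374,252)],wrist=[(427,193)]).items():
    for q in p: print(n,q,onz(cs[n],cam2world(cs[n],T),*q,87))
E
```

```text
[[-1.00000e-03  1.00000e+00  0.00000e+00  5.24712e+02]
 [ 0.00000e+00  0.00000e+00 -1.00000e+00  5.80000e-02]
 [-1.00000e+00 -1.00000e-03 -0.00000e+00  2.26224e+02]
 [ 0.00000e+00  0.00000e+00  0.00000e+00  1.00000e+00]]
scene (292, 187) [621.97592105 -11.80457014  87.        ]
scene (420, 214) [405.76185106 274.52495655  87.        ]
scene (263, 108) [ 476.99504601 -410.7640757    87.        ]
side (316, 188) [625.74091083  -1.28825412  87.        ]
side (374, 252) [456.9166819  234.54904892  87.        ]
wrist (427, 193) [625.78881501  -2.94337327  87.        ]
```

View pics/sc1.png

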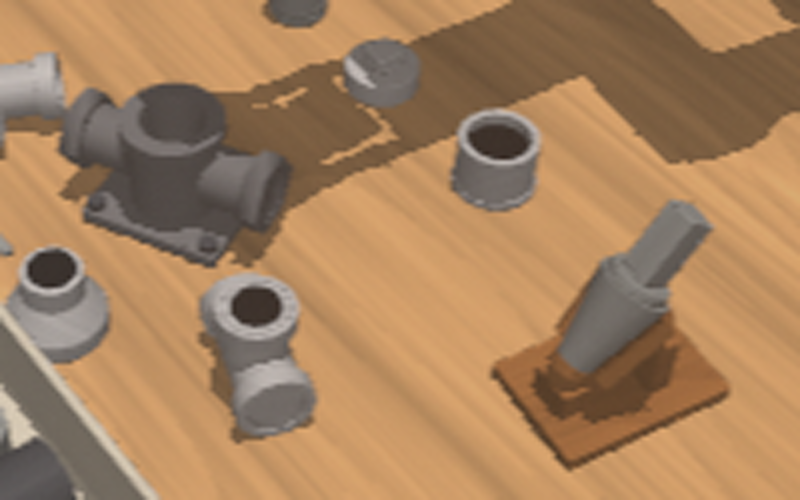

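View pics/si1.png

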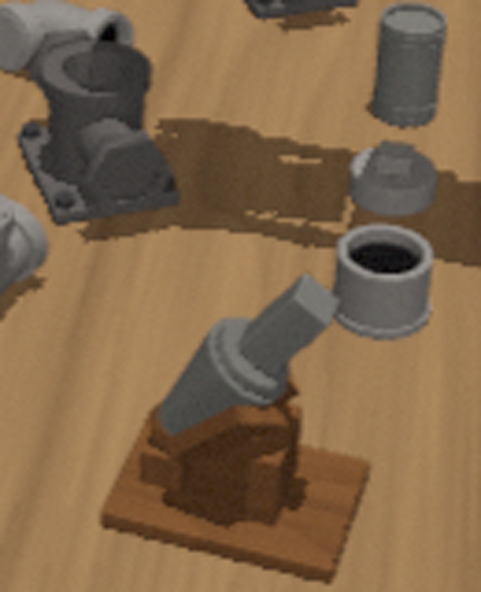

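```bash
python3 -m crank '[{"dx":-3,"dy":-3,"dz":-4},{"dx":-4,"dy":-7,"dz":-24},{"dx":-4,"dy":-7,"dz":-24},{"dx":-4,"dy":-7,"dz":-24},{"dx":-4,"dy":-7,"dz":-24},{"dx":-4,"dy":-7,"dz":-24},{"dx":-4,"dy":-7,"dz":-24},{"dx":-4,"dy":-7,"dz":-24},{"dx":-4,"dy":-7,"dz":-24},{"dx":-4,"dy":-7,"dz":-24}]'
python3 - <<'E'
from h import *
from plant import sensors,capture
import pickle
o=sensors.get_obs();T=tool(o);print(T.round(3),o['time'])
c=capture('wrist');pickle.dump((o,c),open('c1.pkl','wb'));cv2.imwrite('pics/w1.png',c['frame'])
E
```

```text
[[-0.00000e+00  1.00000e+00 -0.00000e+00  5.24887e+02]
 [ 0.00000e+00 -0.00000e+00 -1.00000e+00  3.70000e-02]
 [-1.00000e+00 -0.00000e+00 -0.00000e+00  2.26481e+02]
 [ 0.00000e+00  0.00000e+00  0.00000e+00  1.00000e+00]] 0.3invalid input at $[0]: expected keys dx, dy, dz, spin
```

View pics/w1.png

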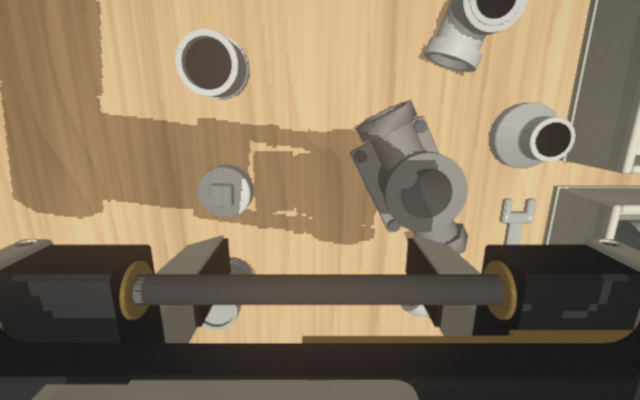

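The call was refused because every key is required in each row, and the picture is unchanged: the valve mouth is at about (427,190). I'll resend it with all the keys.

```bash
python3 -m crank '[{"dx":-3,"dy":-3,"dz":-4,"spin":0},{"dx":-4,"dy":-7,"dz":-8,"spin":0},{"dx":-4,"dy":-7,"dz":-24,"spin":0},{"dx":-4,"dy":-7,"dz":-24,"spin":0},{"dx":-4,"dy":-7,"dz":-24,"spin":0},{"dx":-4,"dy":-7,"dz":-24,"spin":0},{"dx":-4,"dy":-7,"dz":-24,"spin":0},{"dx":-4,"dy":-7,"dz":-24,"spin":0},{"dx":-4,"dy":-7,"dz":-24,"spin":0},{"dx":-4,"dy":-7,"dz":-24,"spin":0}]'
python3 - <<'E'
from h import *
from plant import sensors,capture
import pickle
o=sensors.get_obs();T=tool(o);print(T.round(3),o['time'])
c=capture('wrist');pickle.dump((o,c),open('c1.pkl','wb'));cv2.imwrite('pics/w2.png',c['frame'])
E
```

```text
time: 1.18
tool_pos: [455.1, 239.3, 266.6]
tcp_rot: [-0.275, 1.57, -1.846]
contact_force: [0.9, 0.3, -0.6]
grip_width: 92.1
[[-0.00000e+00  1.00000e+00 -0.00000e+00  4.55064e+02]
 [-1.00000e-03 -0.00000e+00 -1.00000e+00  2.39253e+02]
 [-1.00000e+00 -0.00000e+00  1.00000e-03  2.66553e+02]
 [ 0.00000e+00  0.00000e+00  0.00000e+00  1.00000e+00]] 1.1833
```

View pics/w2.png

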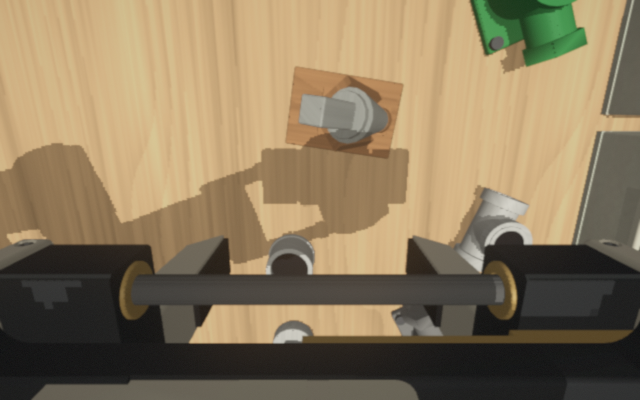

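Run:
```python
from h import *
import pickle
o,c=pickle.load(open('c1.pkl','rb'))
cv2.imwrite('pics/w2c.png',cv2.resize(c['frame'][55:170,275:415],None,fx=5,fy=5,interpolation=cv2.INTER_CUBIC))
o,cs=pickle.load(open('c0.pkl','rb'))
a=cv2.resize(cs['scene']['frame'][205:285,370:440],None,fx=7,fy=7,interpolation=cv2.INTER_CUBIC)
b=cv2.resize(cs['side']['frame'][240:320,315:395],None,fx=7,fy=7,interpolation=cv2.INTER_CUBIC)
cv2.imwrite('pics/a.png',a);cv2.imwrite('pics/b.png',b)
```

```text
(no output)
```

View pics/w2c.png

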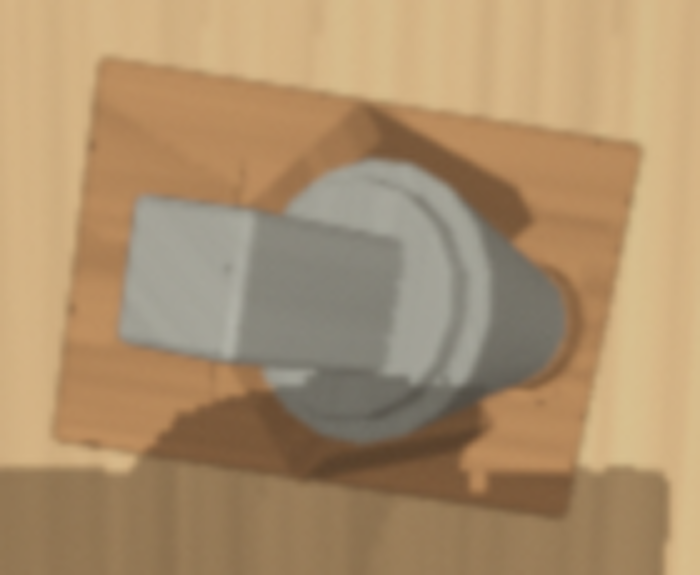

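View pics/a.png

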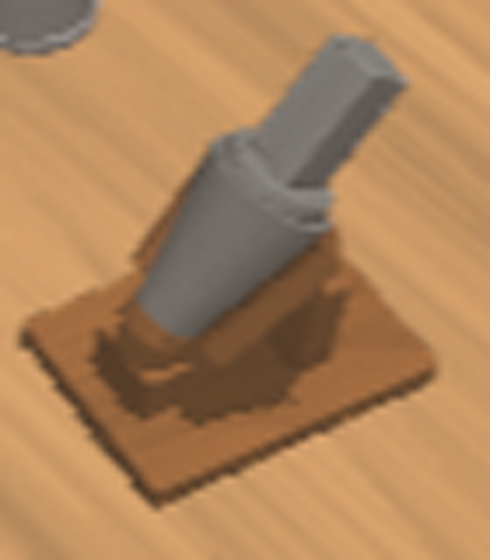

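View pics/b.png

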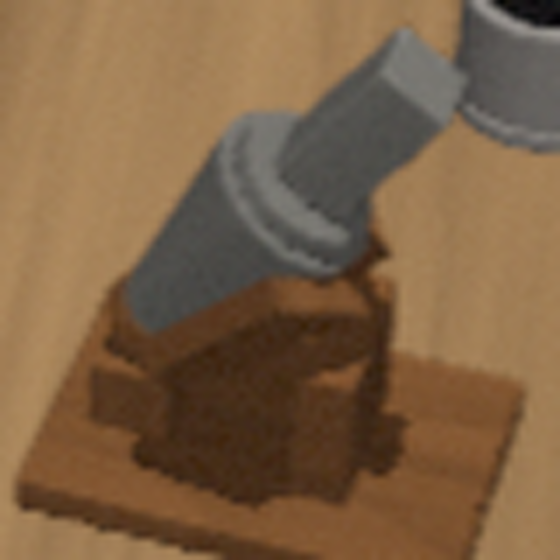

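```bash
cat > m.py <<'E'
from h import *
import pickle
o1,w1=pickle.load(open('c1.pkl','rb'));o0,cs=pickle.load(open('c0.pkl','rb'))
M1=cam2world(w1,tool(o1));Ms=cam2world(cs['side']);Mc=cam2world(cs['scene'])
W=lambda x,y:(x/5+275-.4,y/5+55-.4)
S=lambda x,y:(x/7+315-.43,y/7+240-.43)
C=lambda x,y:(x/7+370-.43,y/7+205-.43)
E
python3 - <<'E'
from m import *
wc=W(185,277); sc=S(424,77); cc=C(372,60)
print(tri([ray(w1,M1,*wc),ray(cs['side'],Ms,*sc)]))
E_,r=tri([ray(w1,M1,*wc),ray(cs['side'],Ms,*sc),ray(cs['scene'],Mc,*cc)]);print(E_,r)
# base corners on z=10
for z in(8,12):
  P=np.array([onz(w1,M1,*W(*p),z)[:2] for p in[(103,58),(640,148),(568,518),(53,438)]]);print(P.round(1),P.mean(0),[np.linalg.norm(P[i]-P[i-1]).round(1) for i in range(4)],
  np.degrees(np.arctan2(*(P[1]-P[0])[::-1])),np.degrees(np.arctan2(*(P[2]-P[3])[::-1])))
A=onz(w1,M1,*W(252,210),E_[2]+7);B=onz(w1,M1,*W(232,362),E_[2]+7);print(A,B,A-B,np.degrees(np.arctan2(-(A-B)[0],(A-B)[1])))
C_=onz(w1,M1,*W(135,197),E_[2]-7);D=onz(w1,M1,*W(120,340),E_[2]-7);print(C_,D,np.degrees(np.arctan2(-(C_-D)[0],(C_-D)[1])),(A+B+C_+D)/4)
for psi in (-8,-10):
  p=np.radians(psi);t=np.radians(35);ax=np.array([-np.sin(t)*np.cos(p),-np.sin(t)*np.sin(p),np.cos(t)])
  mid=E_-62.5*ax;small=E_-125*ax;print(psi,mid,small,E_-22.5*ax)
  for n,c,M in(('w',w1,M1),('s',cs['side'],Ms),('c',cs['scene'],Mc)):print(n,proj(c,M,small),proj(c,M,mid+10.5*ax))
E
```

```text
(array([450.88598386, 310.35417112, 148.15169421]), [np.float64(0.623817575648985), np.float64(0.6238175756490604)])
[450.6454621  310.97596854 148.75974876] [np.float64(0.7511840620270341), np.float64(0.8454392541964026), np.float64(0.7184534235157147)]
[[428.9 358.7]
 [556.  338.8]
 [544.  250.7]
 [414.8 270.7]] [485.93404758 304.71363121] [np.float64(89.1), np.float64(128.7), np.float64(88.9), np.float64(130.8)] -8.914936291064821 -8.791206883995704
[[429.1 358.3]
 [555.  338.5]
 [543.2 251.3]
 [415.2 271.1]] [485.63736892 304.78734997] [np.float64(88.3), np.float64(127.4), np.float64(88.0), np.float64(129.5)] -8.914936291064818 -8.791206883995713
[460.80932365 320.35999921 155.75974876] [457.77308212 297.3916347  155.75974876] [ 3.03624153 22.96836451  0.        ] -7.530400814074271
[442.0996479  322.79480619 141.75974876] [439.30179051 300.18676633 141.75974876] -7.054768360339452 [449.99596104 310.18330161 148.75974876]
-8 [486.14511396 305.98681783  97.562746  ] [521.64476583 300.99766713  46.36574323] [463.42533677 309.17987429 130.32882777]
w [377.72462484 118.00018814] [344.62751606 113.54179099]
s [337.63145208 283.91878652] [359.10059984 265.04573598]
c [393.05350758 250.19409714] [409.88811926 228.93281139]
-10 [485.94936969 304.75093711  97.562746  ] [521.25327728 298.52590567  46.36574323] [463.35486883 308.73495722 130.32882777]
w [377.26173294 120.29787016] [344.42795272 114.68650155]
s [338.01290586 283.14715332] [359.24784289 264.72652554]
c [392.49654961 249.51177876] [409.6398379  228.65473842]
```

```bash
python3 -m crank '[{"dx":0,"dy":0.8,"dz":-7,"spin":-0.12},{"dx":2,"dy":0.8,"dz":-7,"spin":-0.24},{"dx":4,"dy":0.8,"dz":-7,"spin":-0.36},{"dx":4,"dy":0.8,"dz":-7,"spin":-0.48},{"dx":4,"dy":0.8,"dz":-7,"spin":-0.6},{"dx":4,"dy":0.8,"dz":-7,"spin":-0.72},{"dx":4,"dy":0.8,"dz":-7,"spin":-0.84},{"dx":4,"dy":0.8,"dz":-7,"spin":-0.96},{"dx":4,"dy":0.8,"dz":-7,"spin":-1.08},{"dx":4,"dy":0.8,"dz":-7,"spin":-1.2},{"dx":4,"dy":0.8,"dz":-7,"spin":-1.32},{"dx":4,"dy":0.8,"dz":-7,"spin":-1.42},{"dx":4,"dy":0.8,"dz":-7,"spin":-1.42},{"dx":4,"dy":0.8,"dz":-7,"spin":-1.42},{"dx":4,"dy":0.8,"dz":-7,"spin":-1.42}]' 100
python3 - <<'E'
from h import *
from plant import sensors,capture
import pickle
o=sensors.get_obs();T=tool(o);print(T.round(3),o['time'],o['joint_positions'])
c=capture('wrist');pickle.dump((o,c),open('c2.pkl','wb'));cv2.imwrite('pics/w3.png',c['frame'])
E
```

```text
time: 2.48
tool_pos: [463.4, 309.2, 226.8]
tcp_rot: [-0.856, 1.571, -1.011]
contact_force: [0.8, 0.4, 0.2]
grip_width: 91.7
[[ 0.00000e+00  1.54000e-01  9.88000e-01  4.63372e+02]
 [-0.00000e+00  9.88000e-01 -1.54000e-01  3.09224e+02]
 [-1.00000e+00 -0.00000e+00  0.00000e+00  2.26760e+02]
 [ 0.00000e+00  0.00000e+00  0.00000e+00  1.00000e+00]] 2.4833 [ 4.50968871e-01  4.00953070e-01  1.43432015e+00 -1.47656912e-04
  1.30630385e+00 -9.64673993e-01]
```

View pics/w3.png

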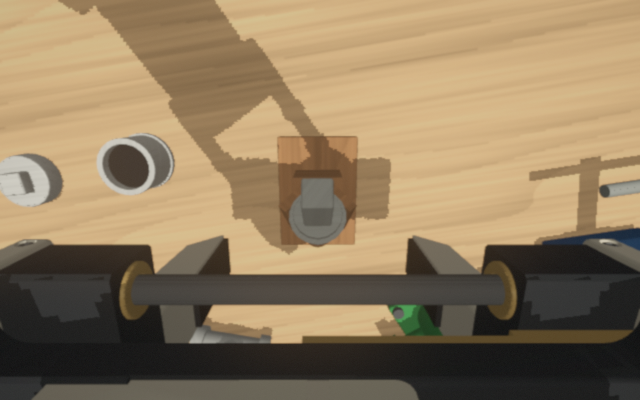

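```bash
python3 -m crank '[{"dx":3,"dy":0,"dz":0,"spin":0},{"dx":6,"dy":0,"dz":0,"spin":0},{"dx":9,"dy":0,"dz":0,"spin":0},{"dx":10.5,"dy":0,"dz":0,"spin":0},{"dx":11.5,"dy":0,"dz":0,"spin":0},{"dx":11.5,"dy":0,"dz":0,"spin":0},{"dx":11.5,"dy":0,"dz":0,"spin":0}]' 60
python3 -m crank '[{"dx":0,"dy":0,"dz":0,"spin":0},{"dx":0,"dy":0,"dz":0,"spin":0},{"dx":0,"dy":0,"dz":0,"spin":0},{"dx":0,"dy":0,"dz":0,"spin":0},{"dx":0,"dy":0,"dz":0,"spin":0},{"dx":0,"dy":0,"dz":0,"spin":0},{"dx":0,"dy":0,"dz":0,"spin":0},{"dx":0,"dy":0,"dz":0,"spin":0}]' 0
python3 - <<'E'
from h import *
from plant import sensors,capture
o=sensors.get_obs();print(tool(o).round(3),o['time'],o['grip_width'])
a=capture('wrist')['frame'];b=capture('side')['frame'];cv2.imwrite('pics/p3.png',a);cv2.imwrite('pics/p3s.png',cv2.resize(b[200:330,280:440],None,fx=4,fy=4))
E
```

```text
time: 3.12
tool_pos: [463.4, 310.1, 112.1]
tcp_rot: [0.458, 1.57, 0.307]
contact_force: [-0.3, 0.1, 0.6]
grip_width: 55.9
time: 3.78
tool_pos: [463.0, 309.2, 112.2]
tcp_rot: [-1.468, 1.569, -1.619]
contact_force: [-1.6, -5.1, 5.2]
grip_width: 23.7
[[-0.00000e+00  1.50000e-01  9.89000e-01  4.62957e+02]
 [-1.00000e-03  9.89000e-01 -1.50000e-01  3.09231e+02]
 [-1.00000e+00 -1.00000e-03  0.00000e+00  1.12152e+02]
 [ 0.00000e+00  0.00000e+00  0.00000e+00  1.00000e+00]] 3.7833 23.67055641784632
```

View pics/p3.png

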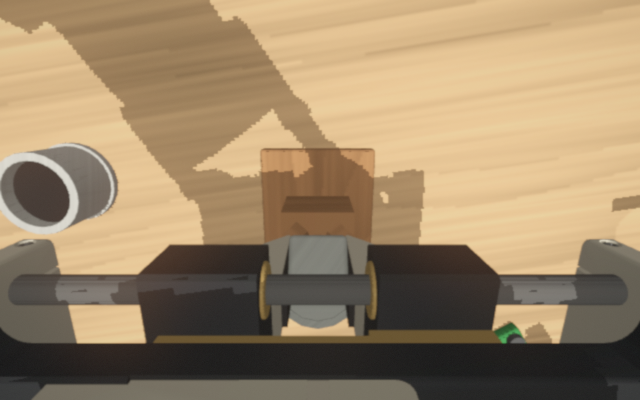

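View pics/p3s.png

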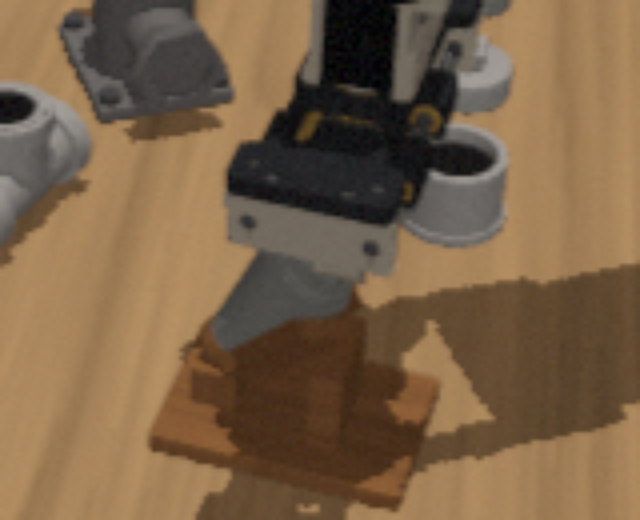

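```bash
python3 -m crank '[{"dx":-0.8,"dy":0,"dz":-0.57,"spin":0},{"dx":-1.6,"dy":0,"dz":-1.15,"spin":0},{"dx":-2.5,"dy":0,"dz":-1.72,"spin":0},{"dx":-3.3,"dy":0,"dz":-2.3,"spin":0},{"dx":-4.1,"dy":0,"dz":-2.87,"spin":0},{"dx":-4.9,"dy":0,"dz":-3.44,"spin":0},{"dx":-5.8,"dy":0,"dz":-4.0,"spin":0},{"dx":-8,"dy":0,"dz":-4,"spin":0},{"dx":-10,"dy":0,"dz":-4,"spin":0},{"dx":-10,"dy":0,"dz":-4,"spin":0},{"dx":-10,"dy":0,"dz":-4,"spin":0}]'
python3 - <<'E'
from h import *
from plant import sensors,capture
o=sensors.get_obs();print(tool(o).round(3),o['time'],o['grip_width'],o['contact_force'])
a=capture('wrist')['frame'];b=capture('side')['frame'];cv2.imwrite('pics/p4.png',a);cv2.imwrite('pics/p4s.png',cv2.resize(b[150:310,280:440],None,fx=3.7,fy=3.7))
E
```

```text
time: 4.8
tool_pos: [423.7, 316.4, 212.7]
tcp_rot: [0.635, 1.568, 0.485]
contact_force: [0.3, 0.3, -7.1]
grip_width: 23.8
[[ 3.00000e-03  1.50000e-01  9.89000e-01  4.23690e+02]
 [ 1.00000e-03  9.89000e-01 -1.50000e-01  3.16378e+02]
 [-1.00000e+00  2.00000e-03  2.00000e-03  2.12689e+02]
 [ 0.00000e+00  0.00000e+00  0.00000e+00  1.00000e+00]] 4.8 23.838391598210727 [ 0.33621385  0.25150506 -7.0732175 ]
```

View pics/p4.png

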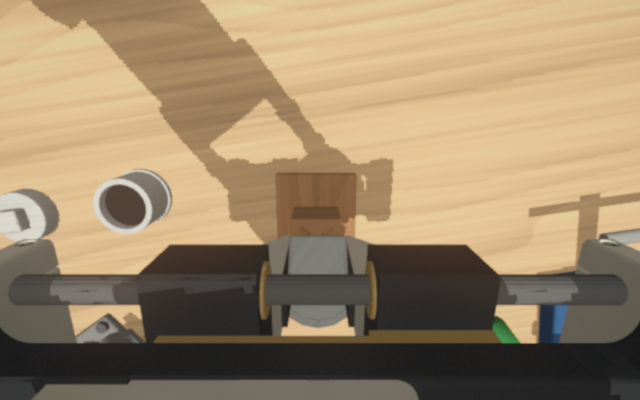

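View pics/p4s.png

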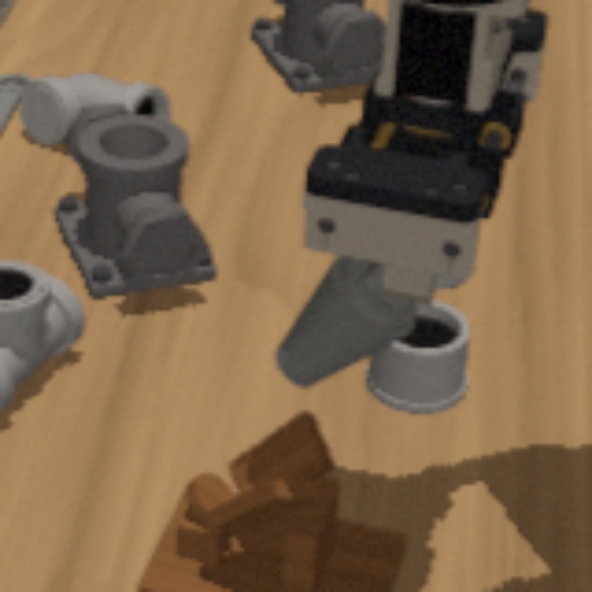

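Run:
```python
from h import *
from plant import capture
import pickle
o0,cs=pickle.load(open('c0.pkl','rb'))
w=cs['wrist']['frame']
s=capture('side');c=capture('scene');pickle.dump((s,c),open('c4.pkl','wb'))
z=lambda f,x,y,w,h,k:cv2.resize(f[y:y+h,x:x+w],None,fx=k,fy=k,interpolation=cv2.INTER_CUBIC)
cv2.imwrite('pics/v_w.png',z(w,370,135,115,110,5))
cv2.imwrite('pics/v_s.png',z(s['frame'],290,170,60,70,8))
cv2.imwrite('pics/v_c.png',z(c['frame'],260,165,70,70,8))
```

```text
(no output)
```

View pics/v_w.png

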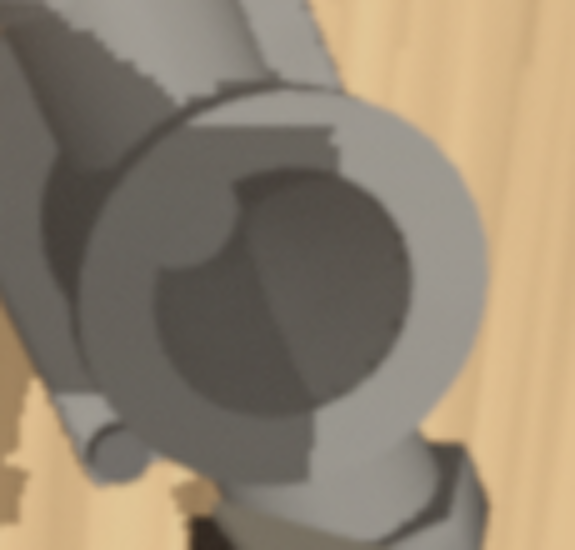

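View pics/v_s.png

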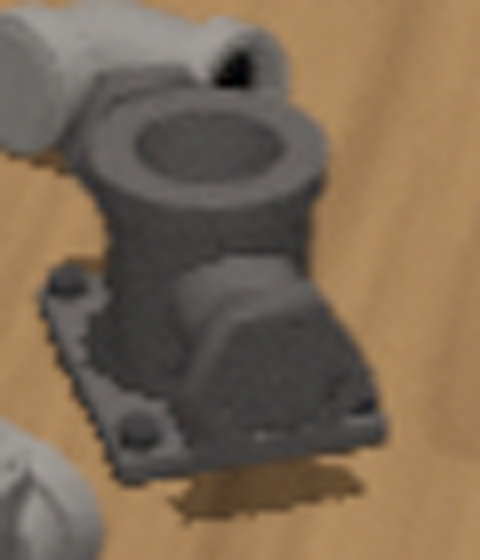

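View pics/v_c.png

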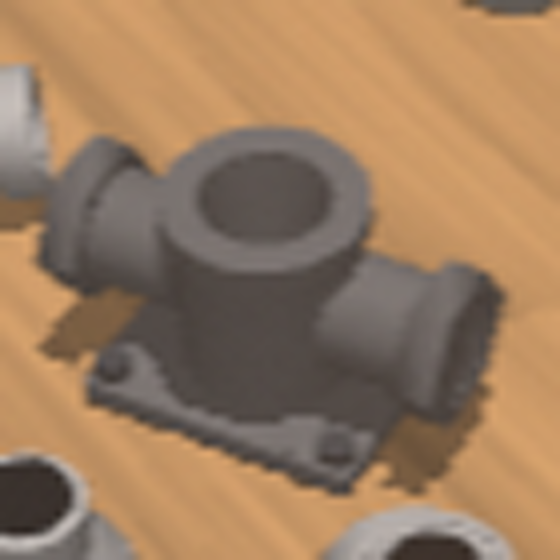

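Run:
```python
from h import *
import pickle
o0,cs=pickle.load(open('c0.pkl','rb'));M=cam2world(cs['wrist'],tool(o0))
q={'wrist':(283/5+370-.4,291/5+135-.4),'side':(210/8+290-.44,146/8+170-.44),'scene':(265/8+260-.44,196.5/8+165-.44)}
rs=[]
for n,p in q.items():
    Mm=cam2world(cs[n],tool(o0));print(n,onz(cs[n],Mm,*p,87));rs.append(ray(cs[n],Mm,*p))
print(tri(rs))
```

```text
wrist [625.03188567  -2.7525305   87.        ]
side [626.39472363  -2.1311959   87.        ]
scene [625.30511545  -3.38675504  87.        ]
(array([625.69392544,  -2.83979473,  86.9183362 ]), [np.float64(0.6014431855975009), np.float64(0.8500583928749534), np.float64(0.5178430279872861)])
```

```bash
python3 -m crank '[{"dx":0,"dy":-0.8,"dz":0.6,"spin":0},{"dx":0,"dy":-2.3,"dz":1.6,"spin":0},{"dx":0,"dy":-4.3,"dz":2.9,"spin":0},{"dx":0,"dy":-6.5,"dz":4.4,"spin":0},{"dx":0,"dy":-8.8,"dz":6.0,"spin":0},{"dx":0,"dy":-11.1,"dz":7.6,"spin":0},{"dx":0,"dy":-13.4,"dz":9.1,"spin":0},{"dx":0,"dy":-15.7,"dz":10.7,"spin":0},{"dx":0,"dy":-18,"dz":12.2,"spin":0},{"dx":0,"dy":-20.2,"dz":13.8,"spin":0},{"dx":0,"dy":-22.5,"dz":15.3,"spin":0},{"dx":0,"dy":-24.8,"dz":16.9,"spin":0},{"dx":0,"dy":-26.5,"dz":18,"spin":0},{"dx":0,"dy":-27.7,"dz":18.8,"spin":0},{"dx":0,"dy":-28.5,"dz":19.4,"spin":0},{"dx":0,"dy":-28.5,"dz":19.4,"spin":0},{"dx":0,"dy":-28.5,"dz":19.4,"spin":0}]'
cat > look.py <<'E'
from h import *
from plant import sensors,capture
import sys
n=sys.argv[1];o=sensors.get_obs();T=tool(o);print(T.round(3),o['time'],o['grip_width'],o['contact_force'].round(1))
ims=[]
for k,(x,y) in dict(side=(315,185),scene=(290,180)).items():
    c=capture(k);f_=c['frame'][y-70:y+65,x-60:x+60];ims.append(cv2.resize(f_,None,fx=3.3,fy=3.3,interpolation=cv2.INTER_CUBIC))
cv2.imwrite(f'pics/{n}.png',np.hstack(ims))
b=np.array([625.4,-2.8]);d=T[:2,3]-b;print('TCP rel bore: toolz',d@T[:2,2],'tooly',d@T[:2,1],'G above mouth',T[2,3]+19-87)
E
python3 look.py p5
```

```text
time: 6.42
tool_pos: [572.1, 5.3, 211.3]
tcp_rot: [2.741, 1.57, 2.59]
contact_force: [-0.5, 0.1, -6.3]
grip_width: 24.1
[[-1.00000e-03  1.51000e-01  9.89000e-01  5.72149e+02]
 [ 1.00000e-03  9.89000e-01 -1.51000e-01  5.31900e+00]
 [-1.00000e+00  0.00000e+00 -1.00000e-03  2.11275e+02]
 [ 0.00000e+00  0.00000e+00  0.00000e+00  1.00000e+00]] 6.4167 24.068260336860586 [-0.5  0.1 -6.3]
TCP rel bore: toolz -53.86630382344955 tooly 0.0033248813524487802 G above mouth 143.27527770173043
```

View pics/p5.png

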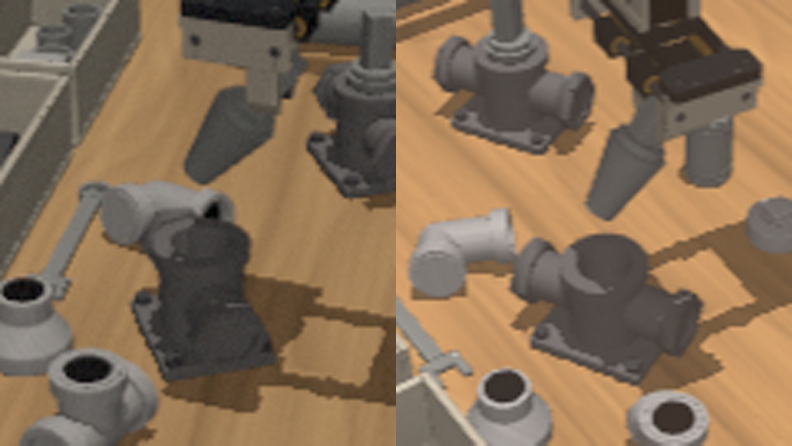

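Run:
```python
from h import *
import pickle
s,c=pickle.load(open('c4.pkl','rb'))
rs=[ray(s,cam2world(s),200/3.3+255,174/3.3+115),ray(c,cam2world(c),207/3.3+230,210/3.3+110)]
print(tri(rs))
for z in(59,): 
  P=np.array([631.3,-3.7,87+z-.5]);print([(proj(k,cam2world(k),P)-b)*3.3 for k,b in((s,(255,115)),(c,(230,110)))])
```

```text
(array([625.89392963,   1.15418144, 146.69365059]), [np.float64(0.9439419683895169), np.float64(0.9439419683895388)])
[array([194.81983968, 170.69687296]), array([198.1790485 , 211.63323117])]
```

```bash
python3 -m crank '[{"dx":1,"dy":0,"dz":0.1,"spin":0},{"dx":2,"dy":0,"dz":0.3,"spin":0},{"dx":3,"dy":0,"dz":0.3,"spin":0},{"dx":4,"dy":0,"dz":0.3,"spin":0},{"dx":5,"dy":0,"dz":0.3,"spin":0},{"dx":5.7,"dy":0,"dz":0.3,"spin":0},{"dx":6.2,"dy":0,"dz":0.3,"spin":0},{"dx":6.2,"dy":0,"dz":0.3,"spin":0},{"dx":6.2,"dy":0,"dz":0.3,"spin":0}]'
python3 look.py p6
```

```text
time: 7.27
tool_pos: [575.5, 4.6, 149.6]
tcp_rot: [-2.773, 1.571, -2.924]
contact_force: [0.2, -0.8, -6.9]
grip_width: 24.1
[[-0.00000e+00  1.50000e-01  9.89000e-01  5.75467e+02]
 [-0.00000e+00  9.89000e-01 -1.50000e-01  4.60700e+00]
 [-1.00000e+00 -0.00000e+00 -0.00000e+00  1.49611e+02]
 [ 0.00000e+00  0.00000e+00  0.00000e+00  1.00000e+00]] 7.2667 24.146507515678255 [ 0.2 -0.8 -6.9]
TCP rel bore: toolz -50.478799966694275 tooly -0.18316522082378983 G above mouth 81.61131314994446
```

View pics/p6.png

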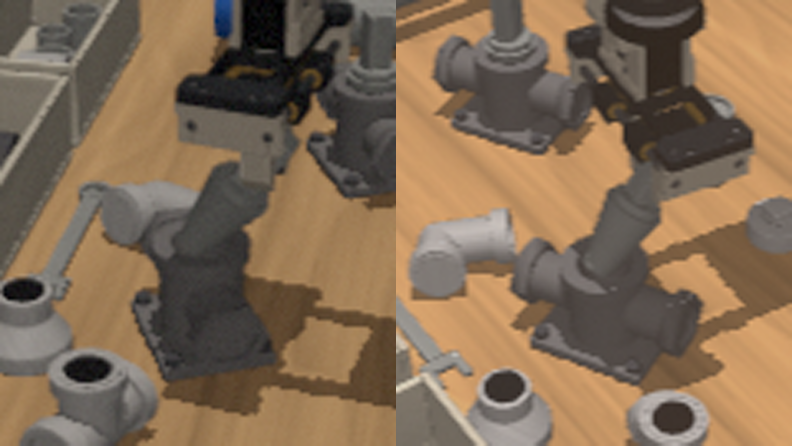

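```bash
python3 -m crank '[{"dx":0.5,"dy":0,"dz":0.3,"spin":0},{"dx":0.2,"dy":0,"dz":0.7,"spin":0},{"dx":0,"dy":0,"dz":1.1,"spin":0},{"dx":-0.2,"dy":0,"dz":1.5,"spin":0},{"dx":-0.4,"dy":0,"dz":1.9,"spin":0},{"dx":-0.6,"dy":0,"dz":2.3,"spin":0},{"dx":-0.8,"dy":0,"dz":2.7,"spin":0},{"dx":-0.9,"dy":0,"dz":3.1,"spin":0},{"dx":-1,"dy":0,"dz":3.6,"spin":0},{"dx":-1,"dy":0,"dz":3.6,"spin":0}]'
python3 look.py p7
```

```text
time: 8.2
tool_pos: [612.5, -1.0, 160.0]
tcp_rot: [0.02, 1.569, -0.131]
contact_force: [0.1, -0.7, -6.3]
grip_width: 23.9
[[ 2.00000e-03  1.50000e-01  9.89000e-01  6.12456e+02]
 [-0.00000e+00  9.89000e-01 -1.50000e-01 -1.02300e+00]
 [-1.00000e+00  0.00000e+00  2.00000e-03  1.59997e+02]
 [ 0.00000e+00  0.00000e+00  0.00000e+00  1.00000e+00]] 8.2 23.91661337743008 [ 0.1 -0.7 -6.3]
TCP rel bore: toolz -13.06358077146123 tooly -0.18941066657256234 G above mouth 91.99693673852926
```

View pics/p7.png

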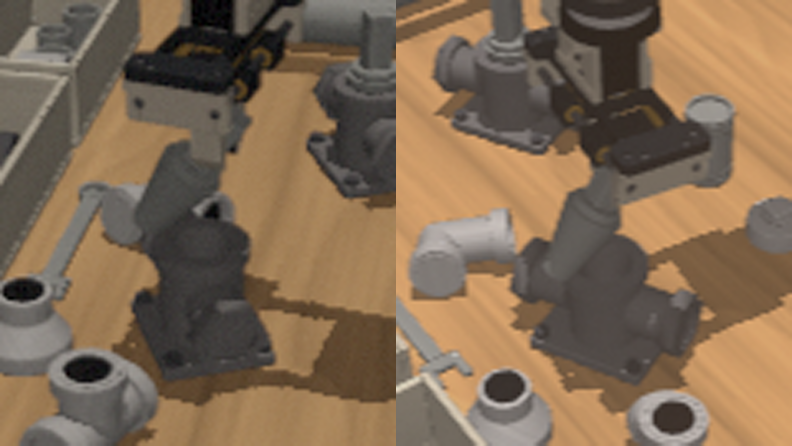

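```bash
python3 -m crank '[{"dx":-1,"dy":0,"dz":-0.3,"spin":0},{"dx":-2,"dy":0,"dz":-1.5,"spin":0},{"dx":-3,"dy":0,"dz":-3,"spin":0},{"dx":-3,"dy":0,"dz":-3.9,"spin":0},{"dx":-3,"dy":0,"dz":-3.9,"spin":0},{"dx":-3,"dy":0,"dz":-3.9,"spin":0}]'
python3 - <<'E'
from h import *
from plant import sensors,capture
import pickle
o=sensors.get_obs();print(tool(o)[:3,3])
s=capture('side');c=capture('scene');pickle.dump((o,s,c),open('c5.pkl','wb'))
z=lambda f,x,y:cv2.resize(f[y:y+70,x:x+55],None,fx=7,fy=7,interpolation=cv2.INTER_CUBIC)
cv2.imwrite('pics/p8.png',np.hstack([z(s['frame'],300,120),z(c['frame'],275,120)]))
E
```

```text
time: 8.8
tool_pos: [572.4, 5.2, 190.6]
tcp_rot: [0.041, 1.57, -0.11]
contact_force: [0.3, 0.1, -7.1]
grip_width: 24.0
[572.36816022   5.20908348 190.58276371]
```

View pics/p8.png

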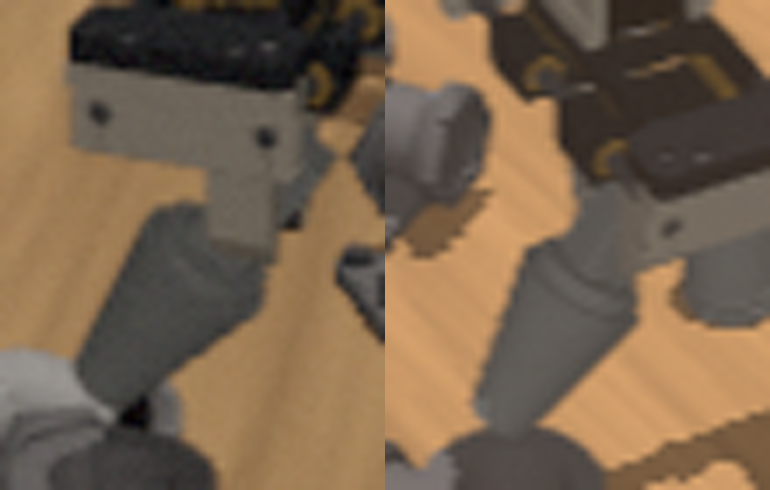

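Run:
```python
from h import *
import pickle
o,s,c=pickle.load(open('c5.pkl','rb'))
S=lambda x,y:ray(s,cam2world(s),x/7+300-.43,y/7+120-.43)
C=lambda x,y:ray(c,cam2world(c),(x-385)/7+275-.43,y/7+120-.43)
a,ra=tri([S(103,388),C(503,422)]);b,rb=tri([S(207,254),C(581,277)])
ax=b-a;print(a,b,ra[0],rb[0],np.linalg.norm(ax),np.degrees(np.arccos(ax[2]/np.linalg.norm(ax))))
T=tool(o);G=T[:3,3]+[0,0,19];print(T[:3,:3].T@(a-G),T[:3,:3].T@(b-G))
```

```text
[629.65197095  -0.91363634 124.80296406] [592.98147836   1.50887331 182.08641546] 0.8270487728883641 0.5163923391826252 68.05870542494601 32.68236048622563
[84.84800723  2.5397058  57.4534826 ] [27.52108871 -0.56597449 20.90260645]
```

```bash
python3 -m crank '[{"dx":1,"dy":0,"dz":0.3,"spin":0},{"dx":2,"dy":0,"dz":0.5,"spin":0},{"dx":3,"dy":0,"dz":0.5,"spin":0},{"dx":3.8,"dy":0,"dz":0.5,"spin":0},{"dx":4.5,"dy":0,"dz":0.5,"spin":0},{"dx":5.1,"dy":0,"dz":0.5,"spin":0},{"dx":5.1,"dy":0,"dz":0.5,"spin":0},{"dx":5.1,"dy":0,"dz":0.5,"spin":0}]'
python3 look.py p9
python3 -m crank '[{"dx":0,"dy":0,"dz":0.3,"spin":0},{"dx":0,"dy":0,"dz":0.6,"spin":0},{"dx":-0.1,"dy":0,"dz":0.9,"spin":0},{"dx":-0.2,"dy":0,"dz":1.2,"spin":0},{"dx":-0.3,"dy":0,"dz":1.4,"spin":0},{"dx":-0.3,"dy":0,"dz":1.4,"spin":0}]'
python3 look.py p10
```

```text
time: 9.57
tool_pos: [577.3, 4.4, 138.5]
tcp_rot: [-3.11, 1.57, 3.023]
contact_force: [0.8, -0.1, -7.2]
grip_width: 23.8
[[-0.00000e+00  1.50000e-01  9.89000e-01  5.77328e+02]
 [ 0.00000e+00  9.89000e-01 -1.50000e-01  4.36800e+00]
 [-1.00000e+00 -0.00000e+00 -0.00000e+00  1.38522e+02]
 [ 0.00000e+00  0.00000e+00  0.00000e+00  1.00000e+00]] 9.5667 23.787978233440697 [ 0.8 -0.1 -7.2]
TCP rel bore: toolz -48.6034288734242 tooly -0.13559041169702093 G above mouth 70.52168099040605
time: 10.17
tool_pos: [590.0, 2.4, 142.2]
tcp_rot: [-3.071, 1.568, 3.061]
contact_force: [-6.7, 0.1, -1.4]
grip_width: 24.0
[[-3.00000e-03  1.50000e-01  9.89000e-01  5.90042e+02]
 [ 0.00000e+00  9.89000e-01 -1.50000e-01  2.42700e+00]
 [-1.00000e+00 -0.00000e+00 -3.00000e-03  1.42236e+02]
 [ 0.00000e+00  0.00000e+00  0.00000e+00  1.00000e+00]] 10.1667 23.96963312047575 [-6.7  0.1 -1.4]
TCP rel bore: toolz -35.74153472995722 tooly -0.13802827854028113 G above mouth 74.23597957888512
```

View pics/p9.png

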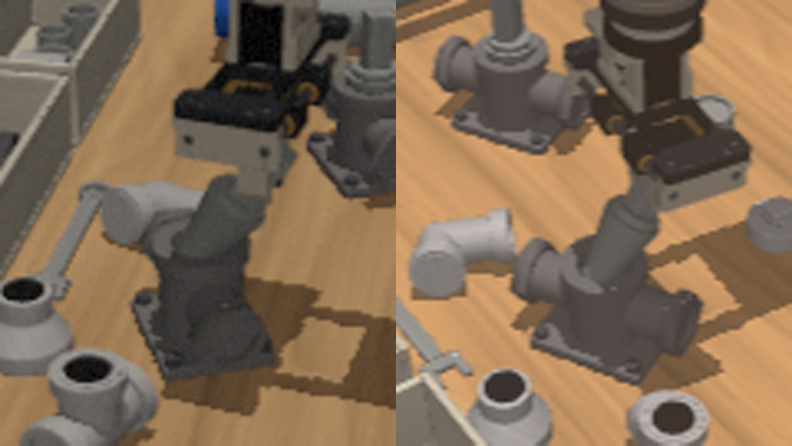

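View pics/p10.png

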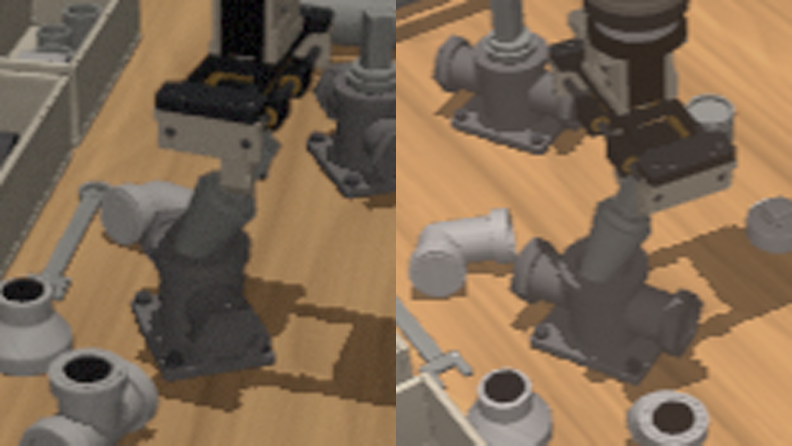

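```bash
python3 -m crank '[{"dx":-0.1,"dy":0,"dz":0.3,"spin":0},{"dx":-0.2,"dy":0,"dz":0.7,"spin":0},{"dx":-0.3,"dy":0,"dz":1.0,"spin":0},{"dx":-0.4,"dy":0,"dz":1.4,"spin":0},{"dx":-0.5,"dy":0,"dz":1.7,"spin":0},{"dx":-0.5,"dy":0,"dz":1.7,"spin":0}]'
python3 look.py p11
```

```text
time: 10.77
tool_pos: [607.3, -0.3, 147.2]
tcp_rot: [-3.03, 1.568, 3.103]
contact_force: [-4.7, 0.8, -3.1]
grip_width: 23.8
[[-2.00000e-03  1.50000e-01  9.89000e-01  6.07342e+02]
 [ 0.00000e+00  9.89000e-01 -1.50000e-01 -2.76000e-01]
 [-1.00000e+00 -0.00000e+00 -2.00000e-03  1.47206e+02]
 [ 0.00000e+00  0.00000e+00  0.00000e+00  1.00000e+00]] 10.7667 23.800810014180566 [-4.7  0.8 -3.1]
TCP rel bore: toolz -18.23243456634461 tooly -0.21669082799658454 G above mouth 79.20566858279156
```

View pics/p11.png

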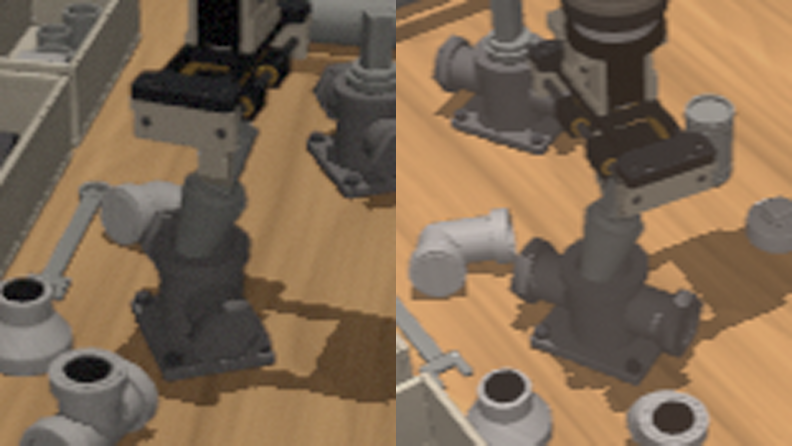

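```bash
python3 -m crank '[{"dx":-0.1,"dy":0,"dz":0.4,"spin":0},{"dx":-0.2,"dy":0,"dz":0.8,"spin":0},{"dx":-0.3,"dy":0,"dz":1.2,"spin":0},{"dx":-0.3,"dy":0,"dz":1.6,"spin":0},{"dx":-0.3,"dy":0,"dz":2.0,"spin":0},{"dx":-0.3,"dy":0,"dz":2.4,"spin":0},{"dx":-0.3,"dy":0,"dz":2.6,"spin":0},{"dx":-0.3,"dy":0,"dz":2.6,"spin":0}]'
python3 look.py p12
```

```text
time: 11.53
tool_pos: [633.5, -4.2, 149.8]
tcp_rot: [-3.004, 1.57, 3.129]
contact_force: [-4.2, 0.0, -2.7]
grip_width: 23.9
[[-1.00000e-03  1.50000e-01  9.89000e-01  6.33456e+02]
 [ 0.00000e+00  9.89000e-01 -1.50000e-01 -4.22400e+00]
 [-1.00000e+00 -0.00000e+00 -1.00000e-03  1.49788e+02]
 [ 0.00000e+00  0.00000e+00  0.00000e+00  1.00000e+00]] 11.5333 23.92715549678192 [-4.2  0.  -2.7]
TCP rel bore: toolz 8.17879728571539 tooly -0.19751825381693444 G above mouth 81.788157977716
```

View pics/p12.png

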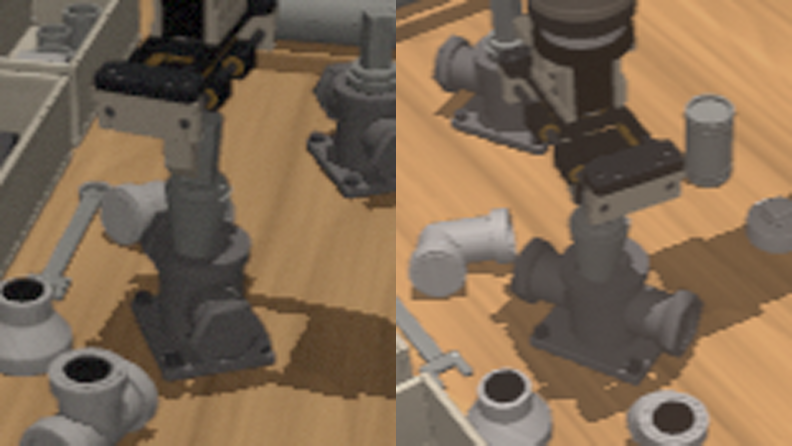

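```bash
python3 -m crank '[{"dx":0,"dy":0,"dz":-0.4,"spin":0},{"dx":0.2,"dy":0,"dz":-0.8,"spin":0},{"dx":0.6,"dy":0,"dz":-0.8,"spin":0},{"dx":1.0,"dy":0,"dz":-0.8,"spin":0},{"dx":1.4,"dy":0,"dz":-0.8,"spin":0},{"dx":1.8,"dy":0,"dz":-0.8,"spin":0},{"dx":2.2,"dy":0,"dz":-0.8,"spin":0},{"dx":2.4,"dy":0,"dz":-0.8,"spin":0},{"dx":2.4,"dy":0,"dz":-0.8,"spin":0},{"dx":2.4,"dy":0,"dz":-0.8,"spin":0}]'
python3 look.py p13
```

```text
time: 12.47
tool_pos: [626.2, -3.1, 125.7]
tcp_rot: [0.02, 1.57, -0.131]
contact_force: [2.5, 0.3, -7.6]
grip_width: 23.8
[[ 1.00000e-03  1.50000e-01  9.89000e-01  6.26210e+02]
 [-0.00000e+00  9.89000e-01 -1.50000e-01 -3.05600e+00]
 [-1.00000e+00  0.00000e+00  1.00000e-03  1.25726e+02]
 [ 0.00000e+00  0.00000e+00  0.00000e+00  1.00000e+00]] 12.4667 23.757546953727097 [ 2.5  0.3 -7.6]
TCP rel bore: toolz 0.8395761144937822 tooly -0.1313489510969134 G above mouth 57.7263935760262
```

View pics/p13.png

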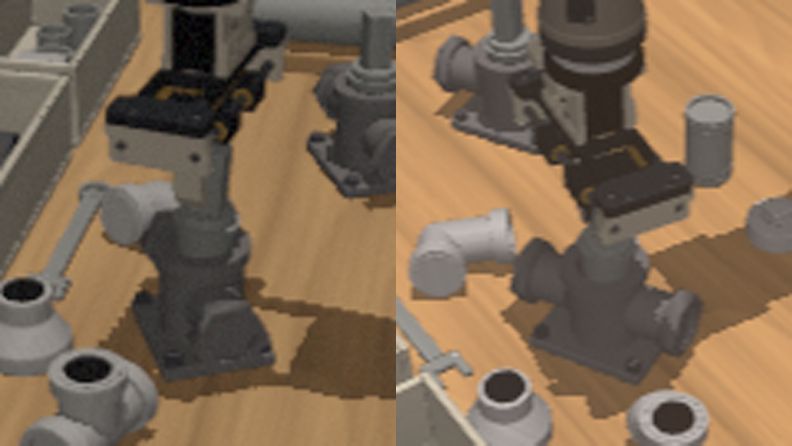

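```bash
python3 -m crank '[{"dx":0.2,"dy":0,"dz":0,"spin":0},{"dx":0.4,"dy":0,"dz":0,"spin":0},{"dx":0.6,"dy":0,"dz":0,"spin":0},{"dx":0.7,"dy":0,"dz":0,"spin":0},{"dx":0.8,"dy":0,"dz":0,"spin":0},{"dx":0.8,"dy":0,"dz":0,"spin":0}]'; python3 -m crank '[{"dx":0.1,"dy":0,"dz":0,"spin":0},{"dx":0.2,"dy":0,"dz":0,"spin":0},{"dx":0.3,"dy":0,"dz":0,"spin":0},{"dx":0.3,"dy":0,"dz":0,"spin":0}]'
python3 look.py p14
```

```text
time: 13.07
tool_pos: [627.5, -3.3, 120.7]
tcp_rot: [-0.011, 1.565, -0.162]
contact_force: [1.9, -0.5, 9.2]
grip_width: 24.1
time: 13.4
tool_pos: [628.8, -3.6, 119.0]
tcp_rot: [-0.003, 1.561, -0.154]
contact_force: [3.7, -2.1, 12.8]
grip_width: 23.9
[[ 9.00000e-03  1.50000e-01  9.89000e-01  6.28802e+02]
 [-1.00000e-03  9.89000e-01 -1.50000e-01 -3.59400e+00]
 [-1.00000e+00 -0.00000e+00  9.00000e-03  1.18999e+02]
 [ 0.00000e+00  0.00000e+00  0.00000e+00  1.00000e+00]] 13.4 23.890076634666734 [ 3.7 -2.1 12.8]
TCP rel bore: toolz 3.4828057850607506 tooly -0.2734246646181232 G above mouth 50.99913336326824
```

View pics/p14.png

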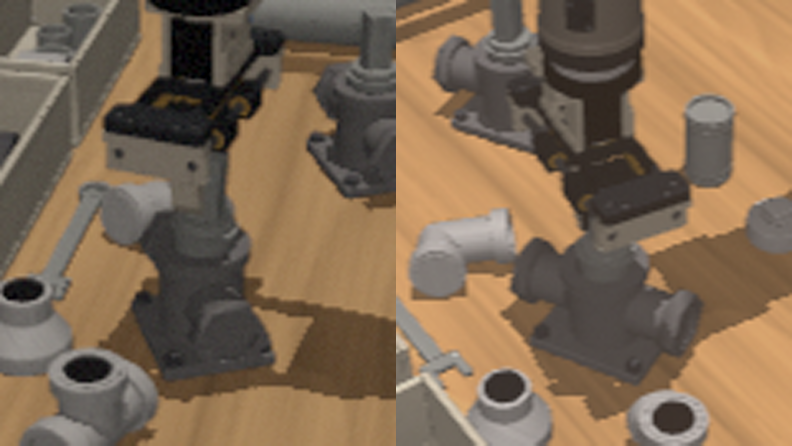

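```bash
python3 -m crank '[{"dx":0,"dy":0,"dz":-0.2,"spin":0},{"dx":0,"dy":0,"dz":-0.2,"spin":0},{"dx":0,"dy":0,"dz":-0.2,"spin":0},{"dx":0,"dy":0,"dz":-0.2,"spin":0},{"dx":0,"dy":0,"dz":-0.2,"spin":0},{"dx":0,"dy":0,"dz":-0.2,"spin":0}]' 45
python3 look.py p15
```

```text
time: 14.0
tool_pos: [623.7, -2.6, 114.4]
tcp_rot: [3.131, 1.57, 2.98]
contact_force: [-0.0, -0.1, -0.3]
grip_width: 41.0
[[-1.00000e-03  1.50000e-01  9.89000e-01  6.23686e+02]
 [ 0.00000e+00  9.89000e-01 -1.50000e-01 -2.62200e+00]
 [-1.00000e+00  0.00000e+00 -1.00000e-03  1.14437e+02]
 [ 0.00000e+00  0.00000e+00  0.00000e+00  1.00000e+00]] 14.0 41.03307299414722 [-0.  -0.1 -0.3]
TCP rel bore: toolz -1.7215499661061662 tooly -0.08191804582251443 G above mouth 46.43679915362736
```

View pics/p15.png

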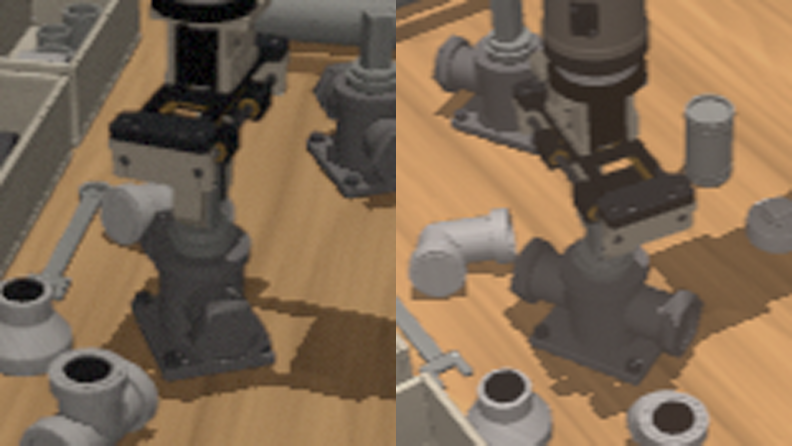

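Released with no remaining force, and the plug seems to have sunk. I'll open further, retreat upward and check the seating.

```bash
python3 -m crank '[{"dx":0,"dy":0,"dz":0,"spin":0},{"dx":-0.5,"dy":0,"dz":0,"spin":0},{"dx":-2,"dy":0,"dz":0,"spin":0},{"dx":-4,"dy":0,"dz":0,"spin":0},{"dx":-6,"dy":0,"dz":0,"spin":0},{"dx":-8,"dy":0,"dz":0,"spin":0},{"dx":-10,"dy":0,"dz":0,"spin":0},{"dx":-12,"dy":0,"dz":-3,"spin":0},{"dx":-12,"dy":0,"dz":-7,"spin":0},{"dx":-12,"dy":0,"dz":-11,"spin":0},{"dx":-12,"dy":0,"dz":-14,"spin":0},{"dx":-12,"dy":0,"dz":-14,"spin":0},{"dx":-12,"dy":0,"dz":-14,"spin":0}]' 70
python3 - <<'E'
from h import *
from plant import sensors,capture
import pickle
o=sensors.get_obs();print(tool(o).round(3),o['time'],o['contact_force'])
s=capture('side');c=capture('scene');w=capture('wrist');pickle.dump((o,s,c,w),open('c6.pkl','wb'))
z=lambda f,x,y:cv2.resize(f[y:y+75,x:x+56],None,fx=7,fy=7,interpolation=cv2.INTER_CUBIC)
cv2.imwrite('pics/p16.png',np.hstack([z(s['frame'],290,140),z(c['frame'],263,145)]))
cv2.imwrite('pics/p16w.png',w['frame'])
E
```

```text
time: 15.18
tool_pos: [484.9, 18.6, 235.9]
tcp_rot: [0.023, 1.569, -0.128]
contact_force: [0.5, 0.2, 0.0]
grip_width: 64.2
[[ 2.00000e-03  1.50000e-01  9.89000e-01  4.84851e+02]
 [-0.00000e+00  9.89000e-01 -1.50000e-01  1.85560e+01]
 [-1.00000e+00  0.00000e+00  2.00000e-03  2.35899e+02]
 [ 0.00000e+00  0.00000e+00  0.00000e+00  1.00000e+00]] 15.1833 [0.46377322 0.17055317 0.01824616]
```

View pics/p16.png

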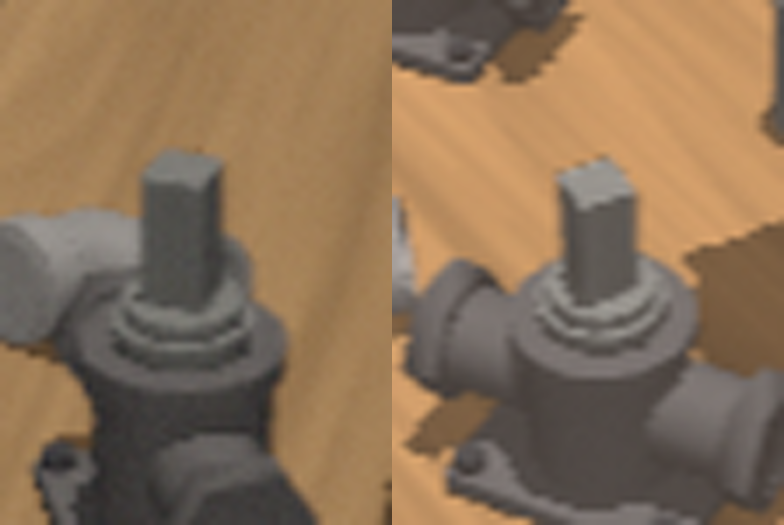

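View pics/p16w.png

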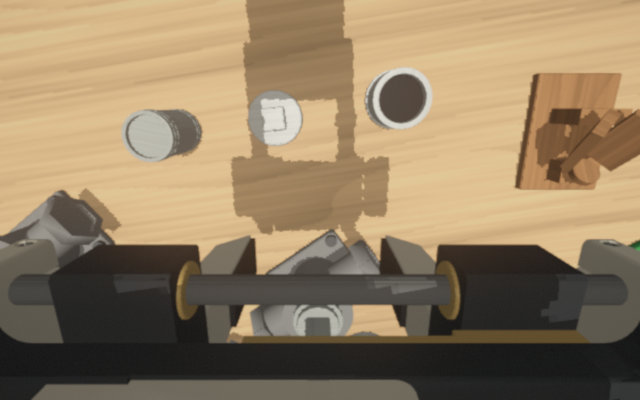

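Run:
```python
from h import *
import pickle
o,s,c,w=pickle.load(open('c6.pkl','rb'))
S=lambda x,y:ray(s,cam2world(s),x/7+290-.43,y/7+140-.43)
C=lambda x,y:ray(c,cam2world(c),(x-392)/7+263-.43,y/7+145-.43)
print('stem top',tri([S(183,171),C(597,182)]))
print('collar top ctr',tri([S(181,296),C(600,291)]))
```

```text
stem top (array([626.22744314,  -2.04548082, 155.39157057]), [np.float64(1.04247497835384), np.float64(1.0424749783538745)])
collar top ctr (array([ 6.27819934e+02, -4.68083673e-01,  1.03692309e+02]), [np.float64(1.3227555108868703), np.float64(1.3227555108868718)])
```

Run:
```python
from plant import bot
print(bot.close_job())
```

```text
the job is handed in; nothing more can be done
None
```

The plug is seated in the empty valve body, released, and the job is handed in at about 15 s of the 54 s allowed; the interface gave no verdict.

**What I did:** I gripped the stem across its level flats and drew the plug out along its axis. I set the small end in the bore mouth and swung the stem upright there, then lowered it in the grip. At the last reading before I opened the fingers, the gripper was about 2–3 mm above its home height, with about 13 N on the wrist. The plug slid the rest of the way on release.

**What went wrong on the way:** The first try at swinging it upright failed because the small end was too shallow and slipped out over the rim. I backed off, re-measured the tilt (about 33°) and went in deeper, which worked.

**Last checks (two camera views):**

| Check | Measured | Expected if home |
|---|---|---|
| Stem top position (x, y) | (626.2, -2.0) mm | (625.4, -2.8) mm |
| Stem top height | 155.4 mm | 157 mm |

- **Height:** it is 1.6 mm low, which I put down to the calibration's 2 mm uncertainty.
- **Uprightness:** the plug looks upright in both views. A rough collar point suggested up to about 2.5° of tilt. That is inside the 3.4° limit, but the point was too imprecise to be firm.
- **Surroundings:** the robot was clear, with no contact force. The loose fittings I could see looked to be where they started, but I did not measure them.

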